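# Swing out a rack's prop leg to its stop and lay a carton across

## Robot

A 7-joint arm with a two-finger parallel gripper is mounted at the origin on the work surface. World frame = base frame: x ahead of the robot, y to its left, z up, the work surface at z = 0. Lengths are in m, angles in rad, forces in N, time in s.
With the tool pointing down it reaches from about 0.425 to 1.025 m from the base axis. Payload 9.4 kg.
Tool frame: the origin (TCP) lies midway between the tips of the shut fingers; the grasp point (between the pads) lies 19 mm behind it; z points along the fingers, y is the direction in which the jaws open and shut (so a half turn about z gives the same grasp; the last joint's range is limited). The gripper opens to 93 mm and grips with 3 to 60 N. Pads are 15 mm wide; open, the fingers measure 128 mm over their backs; the gripper's body (75 mm by 188 mm) begins 65 mm behind the grasp point.
Start: joints at [1.069, 0.599, -0.003, 1.599, 0.002, 0.943, -0.08], TCP at [0.299, -0.661, 0.219] pointing down, gripper open.
Joint ranges: [-2.57, 2.57], [-0.35, 1.97], [-1.29, 1.29], [0.11, 2.56], [-1.05, 4.19], [0.11, 1.86], [-2.63, 2.63]. Speed limits (rad/s): [2.22, 2.22, 3.01, 3.01, 3.14, 3.14, 3.14].

## Interface

Orientations are given as a 3x3 rotation matrix whose columns are the frame's x, y, z axes.
In Python, from plant import robot gives the robot as it stands.
- The arm moves only by the tool carry_out, never from a script. Its argument "moves" is text: rows parted by semicolons, each of 5 numbers parted by spaces: the closure, from -1 (fully open) to 1 (shut), then the shift along the tool's x, y, z in cm, then the turn about the tool's z in degrees. In form: hand x y z roll; .... A call has 1 to 8 rows; each row is the pose to reach, as a shift and turn from the pose measured when the call began, along the tool's axes at that moment; what a row does not reach only later rows make up. A row lasts 1/10 s, in which the tool goes at most 50 mm and 8.59 degrees, less where a joint would pass 70% of its speed; a pose out of reach is approached as far as the arm can. A call with a gripper value outside its range is refused whole. The fingers move at their own pace and stop on an object; "grip_force" is the grip in N (left out, the last holds). Time passes only in rows, so rows that repeat a pose let the fingers close. It gives the time, the measured TCP pose, the force and the opening at its end, in the units of the state.
- robot.get_state(): the state, without advancing time (a new reading comes with each control period).
- robot.grab_frame(name): name is "scene" or "side" or "wrist"; returns a dict with "pixels" (384x512x3 uint8, red, green, blue), "camera_matrix" (3x3 intrinsics, pixels), "R" (3x3) and "t" (3): a world point X has camera coordinates R X + t. Camera axes: x right, y down, z forward; pixel columns grow to the right and rows downward; lengths in m; the calibration is good to about 2 mm. A picture is of the moment at which its call begins. There is no depth.
- robot.finish_job(): hands the job in, once; it reports no verdict.
Trained networks look in the newest picture that a camera, given by its name, has taken for a name from the list of things; names that differ only in an ending like _2 or _b are one class to them, and where a whole thing is asked for, a point or a joint stands for the part that bears it (a point fixed in the world has none). Each returns a list of dicts, best first, with "score" (0 to 1); they miss things now and then, are a little off and sometimes report something else, mostly with a low value. They report only what shows in the picture. A call takes as long as a camera call.
- robot.masks_of(camera, name): "region" (384x512 bool, what is visible of it) and "extent" ([left, top, right, bottom] in pixels, round what is visible of it).
The state is a dict: "time_s": time; "qpos": joint angles; "qvel": joint speeds; "joint_torque": joint torques, N m; "tcp_pos": TCP position; "ee_rot": TCP orientation; "ft_force": force on the tool from outside, world axes, zero at the start; "torque": the same for the moment, N m; "finger_gap": opening from 0.0 (shut) to 1.0 (fully open).
Only numpy, scipy, OpenCV 4.12 (cv2) and the standard library are available. Lean on these libraries where they do the work, as an engineer would, in place of code of your own. Each camera call takes 0.05 s, during which the arm holds its last target.

## Task

On the counter stands a small grey folding rack: push its blue prop leg out by the orange post, away from the back plate, until it presses firmly against the rubber stop, but gently - do not slam it or force it. Then lay the long narrow carton, the right way up, squarely across the middle of the fixed arm and the prop leg so that both carry it, with the leg still against the stop, and let go. Do not disturb the other goods on the counter.

Things in the scene. Friction and masses are not known exactly. Their poses are not given: they have to be found in the camera images.
- stand: grey steel folding rack, fixed to the counter. Origin on the counter under the middle of the back plate; x: from back plate to the open side, y along the plate, z up. In mm: base plate 6 thick, x -18..198, y -133..117; back plate x -4..4, y -100..100, top z 90; fixed arm along x 0..170, centred at y 95, 16 wide, top z 90, its upright at x 160. Leg hinge (vertical) at x 22, y -85
- hinge (a point): point on the prop leg's vertical hinge line, at z 90 mm (the level of the tops of arm and leg); fixed to the stand, with its axes
- leg (a joint): angle of the blue prop leg, rad: 0 = folded, pointing along the stand's +y; grows as it swings out, clockwise from above; at angle q the leg points along (sin q, cos q) in the stand's x, y. The rubber stop ends its swing somewhere between 1.42 and 1.65, depending on where the stop is set. Hinge friction 0.35 Nm (2.4 N at the post); the leg stays where it is left
- post (a point): centre of the free part of the orange push post at the leg's outer end: round, 14 mm diameter, 148 mm from the hinge line, from z 90 to z 135 mm. Site axes: y along the leg away from the hinge, x square to it on the leading side (towards the stop), z up. The leg is a blue frame 16 mm wide, flat top at z 90 mm, 156 mm long from the hinge; its bottom rail (z 20 to 40 mm) meets the stop
- stop_track (a point): middle of the stop's short track on the base plate; axes as the stand's. The stop (black rubber bumper, 16 mm diameter, 38 mm tall, yellow block behind) is clamped anywhere within 12 mm of here along y; where is NOT measured: feel for it. It hardly gives: force rises steeply. Press the leg on it with 4 N or more for a moment, never 25 N (about 6 and 20 N at the post, hinge friction included)
- rest (a point): the place for the carton: midway between the fixed arm and the prop leg, 87 mm from the back plate, at the level of their tops (z 90 mm); axes as the stand's. The carton lies with its length along y here, its middle over this point.
- carton_center (a point): centre (half-way up) of the loose closed cardboard carton, 54 mm wide (x), 240 mm long (y), 50 mm high (z), 0.25 to 0.5 kg; lies on the counter on its wide side, top up. Either end may point either way.
- roll: bystander: silver roll standing on end, diameter 72 mm, height 70 mm; origin at the centre of its underside
- wheel: bystander: round brass wire-brush wheel lying flat, diameter 80 mm, 24 mm high; origin at the centre of its underside
- jar: bystander: clear jar with a yellow lid, diameter 60 mm, height 90 mm; origin at the centre of its underside

How it is judged:
By the outcome, as a careful person would: the job done as asked, in the order asked, and still so for the second after the job is handed in, with the robot touching nothing.
It also fails if it takes over 69 s, if anything falls off the work surface, if the arm or the gripper's body presses on something with over 40 N, if the wrist force passes 120 N, or if a joint passes its speed limit or range.

## Working session

There is one attempt and no reset: what is moved stays moved. The work goes in short steps, Python scripts to look and compute and a tool call to move; the robot and the scene stay as the last step left them, time stands still between calls to the robot, and variables do not carry over. Pictures are saved under pics/ and viewed, and the job is handed in when it is done.

Besides the shell and the picture viewer there is one more tool, called after "Request:" as name(argument=value, ...) on one line, values as JSON. carry_out: Moves the arm, as the interface text tells. Its arguments: {"type":"object","properties":{"moves":{"type":"string"},"grip_force":{"type":"number"}},"required":["moves"]}

```bash
mkdir -p pics; ls; cat > h.py <<'E'
import numpy as np, cv2, pickle
from plant import robot
def snap(c,tag):
    f=robot.grab_frame(c); cv2.imwrite(f'pics/{tag}.png',f['pixels'][:,:,::-1]); pickle.dump(f,open(f'pics/{tag}.pkl','wb')); return f
def ld(tag): return pickle.load(open(f'pics/{tag}.pkl','rb'))
def proj(f,X):
    X=np.atleast_2d(X); c=X@np.array(f['R']).T+f['t']; p=c@np.array(f['camera_matrix']).T; return p[:,:2]/p[:,2:]
def ray(f,uv,z):
    K=np.array(f['camera_matrix']);R=np.array(f['R']);t=np.array(f['t'])
    o=-R.T@t; d=R.T@np.linalg.solve(K,np.array([uv[0],uv[1],1.])); return o+d*(z-o[2])/d[2]
E
python3 - <<'E'
from h import *
s=robot.get_state(); print(s)
for c in ['scene','side','wrist']:
    f=snap(c,c+'0'); print(c,f['camera_matrix'],f['R'],f['t'])
    for n in ['stand','leg','post','carton_center','roll','wheel','jar']:
        try:
            print(n,[(round(m['score'],2),m['extent'],m['region'].sum()) for m in robot.masks_of(c,n)][:2])
        except Exception as e: print(n,e)
print(robot.get_state()['time_s'])
E
```

```text
pics
{'time_s': 0.0, 'qpos': array([ 1.06929443,  0.60008656, -0.00254739,  1.60016825,  0.00182023,
        0.94289211, -0.07979499]), 'qvel': array([-1.19615386e-03,  1.07799336e-03,  3.24941302e-05,  1.37569159e-03,
        9.48063922e-04, -1.06777147e-03,  1.36095225e-04]), 'joint_torque': array([-5.69233871e-04, -7.65066791e+01,  1.49703920e+00, -2.52355564e+01,
       -5.23870031e-02,  1.67816528e-02,  1.81167443e-04]), 'tcp_pos': array([ 0.29857107, -0.66010776,  0.21777408]), 'ee_rot': array([[ 9.11087817e-01,  4.12211575e-01, -7.79164358e-04],
       [ 4.12212282e-01, -9.11086841e-01,  1.34263767e-03],
       [-1.56435607e-04, -1.54444194e-03, -9.99998795e-01]]), 'ft_force': array([ 0.25903179, -1.06421737,  0.70087693]), 'torque': array([ 0.03517614,  0.0459572 , -0.03745431]), 'finger_gap': 0.9976048594016435}
scene [[435.47297408   0.         246.09093394]
 [  0.         435.47297408 200.9203673 ]
 [  0.           0.           1.        ]] [[-0.82496583  0.56494446 -0.0164053 ]
 [ 0.46376794  0.66006091 -0.59096438]
 [-0.32303355 -0.49513367 -0.80653082]] [ 0.46233362 -0.
[... 903 characters left out ...]
652))]
carton_center [(0.77, [302.9, 110.5, 337.6, 166.1], np.int64(1001))]
roll [(0.92, [224.8, 104.4, 245.8, 131.8], np.int64(497))]
wheel [(0.66, [183.5, 172.0, 210.7, 194.1], np.int64(451))]
jar [(0.78, [281.6, 302.9, 307.5, 343.7], np.int64(884)), (0.71, [218.2, 171.0, 302.4, 245.6], np.int64(5071))]
wrist [[264.7248017    0.         255.73809886]
 [  0.         264.7248017  193.80154825]
 [  0.           0.           1.        ]] [[ 4.12973611e-01 -9.10742909e-01 -3.87209491e-04]
 [-8.68523475e-01 -3.93957212e-01  3.00773483e-01]
 [-2.74079861e-01 -1.23875211e-01 -9.53695529e-01]] [-0.7251452  -0.03683653  0.39193795]
stand []
leg []
post []
carton_center []
roll []
wheel []
jar []
1.2
```

```bash
python3 - <<'E'
import cv2
for c,(a,b,x,y) in {'scene0':(90,310,130,390),'side0':(80,300,160,390)}.items():
    im=cv2.imread(f'pics/{c}.png'); cv2.imwrite(f'pics/{c}_z.png',cv2.resize(im[a:b,x:y],None,fx=2.7,fy=2.7,interpolation=cv2.INTER_CUBIC))
E
```

```text
(no output)
```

View pics/scene0.png

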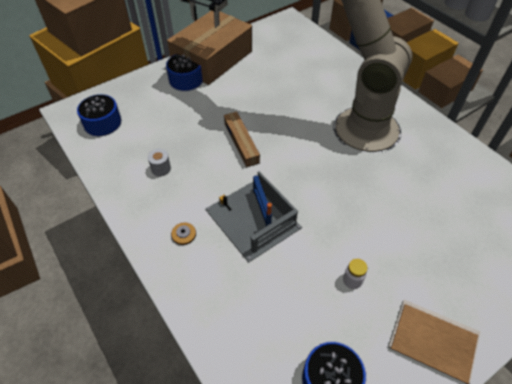

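View pics/side0.png

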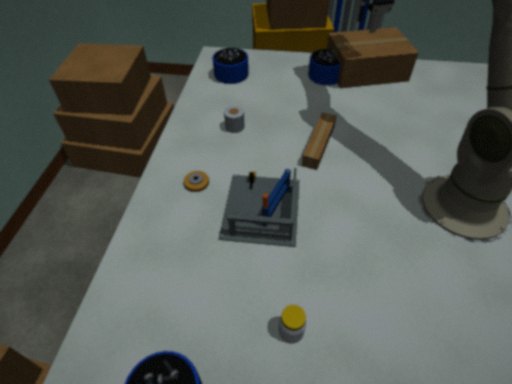

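View pics/scene0_z.png

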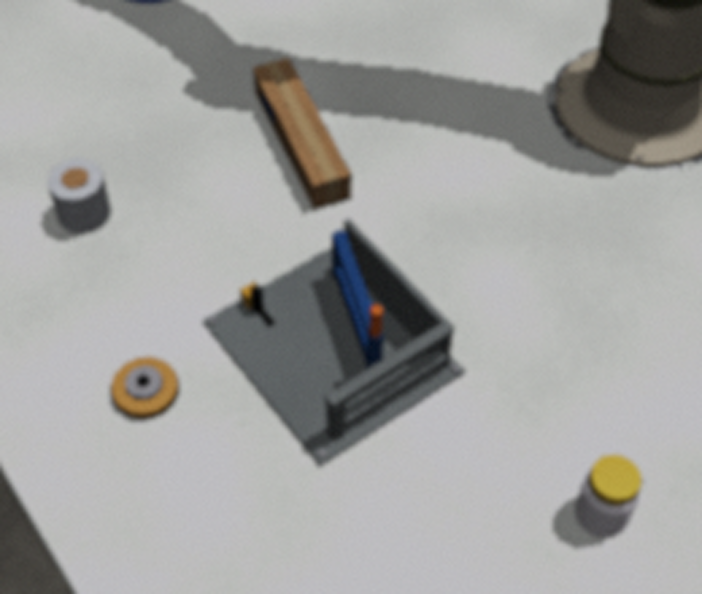

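View pics/side0_z.png

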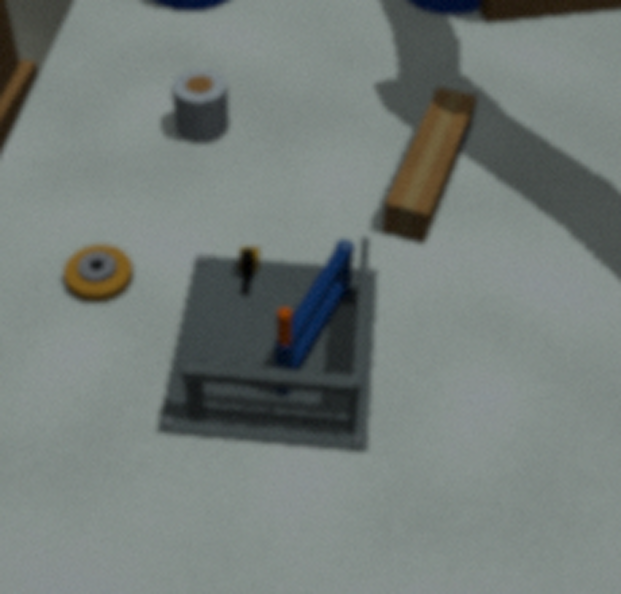

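```bash
cat > fit.py <<'E'
from h import *
from scipy.optimize import least_squares, minimize
sc,si=ld('scene0'),ld('side0')
zs=lambda p:(p[0]/2.7+130-.3,p[1]/2.7+90-.3)
zi=lambda p:(p[0]/2.7+160-.3,p[1]/2.7+80-.3)
def W(p,X):
    X=np.atleast_2d(X).astype(float); c,s=np.cos(p[2]),np.sin(p[2])
    return np.c_[p[0]+c*X[:,0]-s*X[:,1],p[1]+s*X[:,0]+c*X[:,1],X[:,2]]
mm=.001
L=[(sc,zs((320,465)),(198,117,3)),(sc,zs((463,370)),(-18,117,3)),(sc,zs((205,322)),(198,-133,3)),(sc,zs((347,222)),(0,-100,90)),
(sc,zs((452,326)),(-4,103,90)),
(si,zi((367,448)),(-18,117,3)),(si,zi((160,430)),(198,117,3)),(si,zi((197,257)),(198,-133,6)),(si,zi((376,270)),(-18,-133,6)),(si,zi((365,238)),(0,-100,90))]
def res(p): return np.concatenate([proj(f,W(p,np.array(X)*mm))[0]-uv for f,uv,X in L])
best=min((least_squares(res,[.6,0,a],loss='soft_l1') for a in np.arange(-3,3.1,1)),key=lambda r:r.cost)
P=best.x
if __name__=='__main__':
    print(P,best.cost,np.round(res(P).reshape(-1,2),1).tolist())
    # post: triangulate orange
    def leg(q,r,z): return np.array([22+r*np.sin(q),-85+r*np.cos(q),z])*mm
    hits=[]
    for f,n in((sc,'s'),(si,'i')):
        hsv=cv2.cvtColor(f['pixels'],cv2.COLOR_RGB2HSV); 
        uvp=proj(f,W(P,leg(.4,148,112)))[0]
        m=(hsv[...,0]<12)&(hsv[...,1]>150)&(hsv[...,2]>70)
        v,u=np.nonzero(m); k=np.hypot(u-uvp[0],v-uvp[1])<30; print(n,k.sum(),u[k].mean(),v[k].mean(),uvp); hits.append((f,np.array([u[k].mean(),v[k].mean()])))
    r=least_squares(lambda q:np.concatenate([proj(f,W(P,leg(q[0],148,112)))[0]-h for f,h in hits]),[.3]); print('q',r.x,r.fun)
    q=r.x[0]
    out={}
    def ring(x,y,z): pass
    lines=[]
    for z in(0,6): 
        c=[(-18,-133,z),(198,-133,z),(198,117,z),(-18,117,z)]; lines+= [(c[i],c[(i+1)%4]) for i in range(4)]
    c=[(-4,-100,90),(4,-100,90),(4,100,90),(-4,100,90)];lines+= [(c[i],c[(i+1)%4]) for i in range(4)]
    c=[(0,87,90),(170,87,90),(170,103,90),(0,103,90)];lines+= [(c[i],c[(i+1)%4]) for i in range(4)]
    lines.append((leg(q,0,90)/mm,leg(q,156,90)/mm)); lines.append((leg(q,148,90)/mm,leg(q,148,135)/mm))
    for f,n,(a,b,x,y) in((sc,'s',(90,310,130,390)),(si,'i',(80,300,160,390))):
        im=cv2.resize(f['pixels'][a:b,x:y,::-1],None,fx=2.7,fy=2.7,interpolation=cv2.INTER_CUBIC)
        for A,B in lines:
            pa,pb=[tuple(int(v) for v in (proj(f,W(P,np.array(k)*mm))[0]-[x,y*0+a]+.5)*2.7) for k in(A,B)]
            cv2.line(im,pa,pb,(0,255,0),1)
        out[n]=im; cv2.imwrite(f'pics/ov_{n}.png',im)
    # bystanders/carton
    import sys
    masks={}
    for c in('scene','side'):
        robot.grab_frame(c)
        masks[c]={n:robot.masks_of(c,n)[0] for n in('carton_center','roll','wheel','jar')}
    pickle.dump(masks,open('masks.pkl','wb'))
    for n,h in(('roll',70),('wheel',24),('jar',90)):
        for c,f in(('scene',sc),('side',si)):
            v,u=np.nonzero(masks[c][n]['region']); print(n,c,ray(f,(u.mean(),v.mean()),h/2000).round(3))
E
python3 fit.py
cat > cart.py <<'E'
from fit import *
M=pickle.load(open('masks.pkl','rb'))
B=np.array([(sx*27,sy*120,z) for sx in(-1,1) for sy in(-1,1) for z in(0,50)])*mm
def hull(f,p): return cv2.convexHull(proj(f,W(p,B)).astype(np.float32))[:,0]
def rend(f,p):
    im=np.zeros((384*4,512*4),np.uint8); cv2.fillConvexPoly(im,((hull(f,p)+.5)*4).astype(np.int32),255); return cv2.resize(im,(512,384),interpolation=cv2.INTER_AREA)/255.
def cost(p): return sum(np.abs(rend(f,p)-M[c]['carton_center']['region']).sum() for c,f in(('scene',sc),('side',si)))
if __name__=='__main__':
    v,u=np.nonzero(M['side']['carton_center']['region']); c0=ray(si,(u.mean(),v.mean()),.025)
    v,u=np.nonzero(M['scene']['carton_center']['region']); print(c0,ray(sc,(u.mean(),v.mean()),.025))
    rs=[minimize(cost,[c0[0],c0[1],a],method='Nelder-Mead',options=dict(initial_simplex=[[c0[0],c0[1],a],[c0[0]+.02,c0[1],a],[c0[0],c0[1]+.02,a],[c0[0],c0[1],a+.3]])) for a in np.arange(0,3.1,.4)]
    r=min(rs,key=lambda r:r.fun); C=r.x; print(C,np.degrees(C[2]),r.fun)
    for f,n,(a,b,x,y) in((sc,'s',(90,310,130,390)),(si,'i',(80,300,160,390))):
        im=cv2.imread(f'pics/ov_{n}.png')
        cv2.polylines(im,[((hull(f,C)+.5-[x,a])*2.7).astype(np.int32)],True,(0,255,255),1); cv2.imwrite(f'pics/ov2_{n}.png',im)
E
python3 cart.py
```

```text
[0.50590566 0.09482496 0.0244661 ] 4.9542083378296615 [[-0.0, 0.1], [1.2, -0.0], [-1.4, -0.6], [-0.4, -1.4], [1.3, 0.1], [0.1, 1.2], [-1.2, 0.6], [-0.7, -0.9], [0.4, -0.5], [0.1, -0.4]]
s 26 269.11538461538464 207.07692307692307 [266.64958259 208.55374048]
i 11 265.0 195.54545454545453 [262.73545065 199.88449205]
q [0.36951885] [-1.02637028  1.17327281 -0.75758062  4.96060198]
roll scene [ 0.742 -0.277  0.035]
roll side [ 0.742 -0.277  0.035]
wheel scene [0.812 0.017 0.012]
wheel side [0.477 0.428 0.012]
jar scene [0.479 0.441 0.045]
jar side [0.479 0.44  0.045]
[ 0.43729029 -0.20920702  0.025     ] [ 0.43436911 -0.2079775   0.025     ]
[ 0.43439223 -0.21480012 -0.23647653] -13.549106881803345 150.078431372549
```

View pics/ov2_s.png

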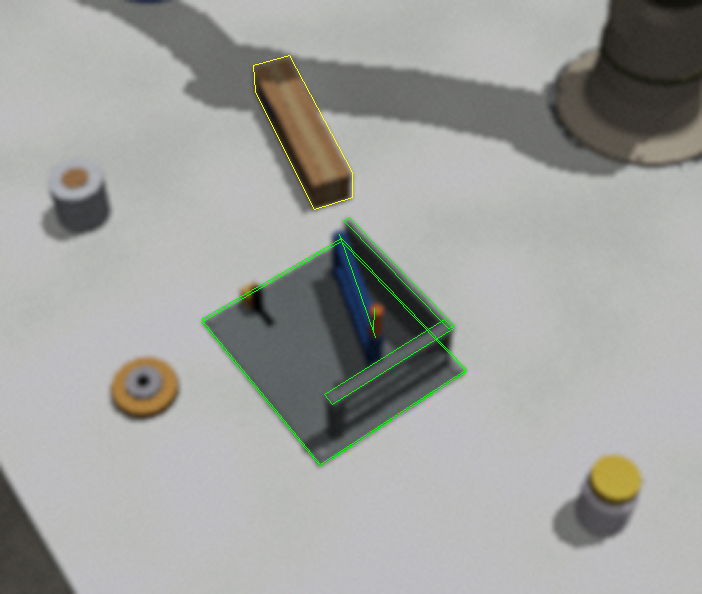

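View pics/ov2_i.png

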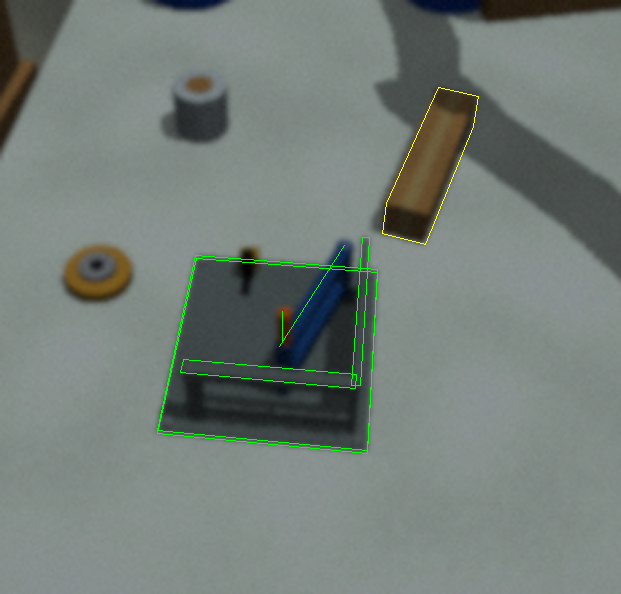

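```bash
cat > go.py <<'E'
from fit import *
def wr(a): return (a+180)%360-180
def go(xyz,yaw):
    s=robot.get_state(); R=np.array(s['ee_rot']); d=R.T@(np.array(xyz)-s['tcp_pos'])*100
    y0=np.degrees(np.arctan2(R[1,0],R[0,0]))
    print('from',np.round(s['tcp_pos'],4),'yaw %.1f'%y0,'shift cm',np.round(d,2),'roll %.1f'%wr(-(yaw-y0)),'t',s['time_s'],'f',np.round(s['ft_force'],1))
def st(x,y,z): return W(P,np.array([x,y,z])*mm)[0]
def pushpose(q,back,z=108):
    p=np.array([22+148*np.sin(q),-85+148*np.cos(q)])-back*np.array([np.cos(q),-np.sin(q)])
    return st(p[0],p[1],z), 180+np.degrees(P[2])-np.degrees(q)
E
python3 - <<'E'
from go import *
f=ld('wrist0'); R=np.array(f['R']); print('cam',-R.T@f['t'],R[2])
for b in(30,): print(pushpose(.37,b)); p,y=pushpose(.37,b); p[2]=.22; go(p,y)
E
```

```text
cam [ 0.37489474 -0.62638147  0.38458814] [-0.27407986 -0.12387521 -0.95369553]
(array([0.5518791 , 0.15980199, 0.108     ]), np.float64(160.20236574156345))
from [ 0.2988 -0.6606  0.2186] yaw 24.3 shift cm [ 56.87 -64.31  -0.14] roll -135.9 t 1.7 f [ 0.4 -0.3 -0.3]
```

Request:
carry_out(moves="1 56.9 -64.3 -1 -136;1 56.9 -64.3 -1 -136;1 56.9 -64.3 -1 -136;1 56.9 -64.3 -1 -136;1 56.9 -64.3 -1 -136;1 56.9 -64.3 -1 -136;1 56.9 -64.3 -1 -136;1 56.9 -64.3 -1 -136", grip_force=20)

```text
time_s: 2.5
tcp_pos: [0.4172, -0.2766, 0.2237]
ee_rot: [[-0.06, 0.998, 0.001], [0.998, 0.06, -0.001], [-0.001, 0.001, -1.0]]
ft_force: [1.0, -0.7, 0.3]
finger_gap: 0.364
```

```bash
python3 - <<'E'
from go import *
p,y=pushpose(.37,30); p[2]=.23; go(p,y)
E
```

```text
from [ 0.4172 -0.2766  0.2237] yaw 93.4 shift cm [42.76 16.06 -0.65] roll -66.8 t 2.5 f [ 1.  -0.7  0.3]
```

Request:
carry_out(moves="1 42.8 16.1 -0.7 -66.8;1 42.8 16.1 -0.7 -66.8;1 42.8 16.1 -0.7 -66.8;1 42.8 16.1 -0.7 -66.8;1 42.8 16.1 -0.7 -66.8;1 42.8 16.1 -0.7 -66.8;1 42.8 16.1 -0.7 -66.8;1 42.8 16.1 -0.7 -66.8")

```text
time_s: 3.3
tcp_pos: [0.5353, 0.1056, 0.2299]
ee_rot: [[-0.943, 0.333, 0.001], [0.333, 0.943, -0.001], [-0.002, -0.0, -1.0]]
ft_force: [0.4, -0.5, -0.2]
finger_gap: 0.007
```

Request:
carry_out(moves="1 0 0 0 0")

```text
time_s: 3.4
tcp_pos: [0.5366, 0.1128, 0.2306]
ee_rot: [[-0.946, 0.323, 0.004], [0.323, 0.946, 0.004], [-0.002, 0.005, -1.0]]
ft_force: [0.1, -0.7, -0.1]
finger_gap: 0.006
```

```bash
python3 - <<'E'
from go import *
p,y=pushpose(.37,30); p[2]=.23; go(p,y)
f=snap('wrist','w1'); cv2.imwrite('pics/w1_z.png',cv2.resize(f['pixels'][:,:,::-1],None,fx=1.5,fy=1.5))
s=robot.get_state(); print(robot.masks_of('wrist','post')[0]['extent'] if robot.masks_of('wrist','post') else None)
E
```

```text
from [0.5366 0.1128 0.2306] yaw 161.2 shift cm [0.07 4.94 0.09] roll 1.0 t 3.4 f [ 0.1 -0.7 -0.1]
[166.2, 181.5, 305.4, 220.8]
```

View pics/w1_z.png

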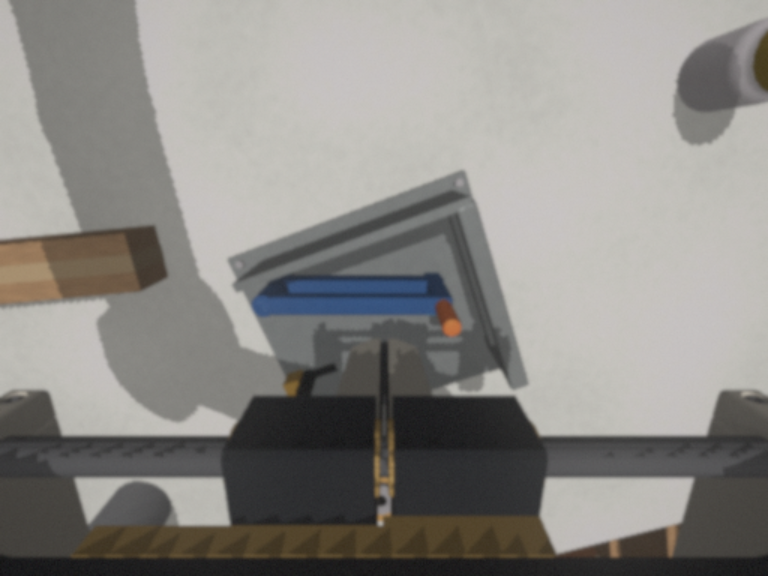

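```bash
cat > w1.py <<'E'
from go import *
import sys
tag='w1'; f=ld(tag); 
Lw=[((462,171),(-18,117,6)),((229,260),(-18,-133,6)),((527,384),(198,117,6)),((233,287),(4,-100,90)),((473,202),(-4,103,90))]
Lw=[(np.array(a)/1.5-.17,b) for a,b in Lw]
def rw(p): return np.concatenate([proj(f,W(p,np.array(X)*mm))[0]-uv for uv,X in Lw])
print(rw(P).reshape(-1,2).round(1).tolist())
r=least_squares(rw,P,loss='soft_l1'); print(P,r.x,rw(r.x).reshape(-1,2).round(1).tolist())
r2=least_squares(lambda p:np.concatenate([res(p),rw(p)*1.]),P,loss='soft_l1');print(r2.x)
for p in(P,r.x,r2.x):
    top=ray(f,np.array((453,327))/1.5-.17,.135)
    c,s=np.cos(p[2]),np.sin(p[2]); d=top[:2]-p[:2]; loc=np.array([c*d[0]+s*d[1],-s*d[0]+c*d[1]])*1000
    v=loc-[22,-85]; print('post',top.round(4),'loc',loc.round(1),'r',np.hypot(*v).round(1),'q',np.arctan2(*v).round(3))
E
python3 w1.py
```

```text
[[1.8, -0.6], [-2.0, -0.1], [-3.8, -13.8], [2.2, 5.0], [1.0, -3.8]]
[0.50590566 0.09482496 0.0244661 ] [0.50704378 0.09309777 0.00942978] [[1.4, 1.7], [-3.1, -0.3], [-6.2, -11.4], [0.7, 5.2], [0.2, -1.1]]
[0.50637221 0.09392661 0.02042373]
post [0.576  0.1513 0.135 ] loc [71.4 54.7] r 148.2 q 0.34
post [0.576  0.1513 0.135 ] loc [69.5 57.5] r 150.2 q 0.322
post [0.576  0.1513 0.135 ] loc [70.8 55.9] r 149.1 q 0.333
```

```bash
cat > ov.py <<'E'
from go import *
def leg(q,r,z,w=0): return np.array([22+r*np.sin(q)+w*np.cos(q),-85+r*np.cos(q)-w*np.sin(q),z])
def overlay(tag,p,q,box,k,out):
    f=ld(tag); a,b,x,y=box
    Ls=[]
    def loop(c): Ls.extend((c[i],c[(i+1)%len(c)]) for i in range(len(c)))
    for z in(0,6): loop([(-18,-133,z),(198,-133,z),(198,117,z),(-18,117,z)])
    loop([(-4,-100,90),(4,-100,90),(4,100,90),(-4,100,90)])
    loop([(0,87,90),(170,87,90),(170,103,90),(0,103,90)])
    loop([leg(q,0,90,-8),leg(q,156,90,-8),leg(q,156,90,8),leg(q,0,90,8)]); Ls.append((leg(q,148,90),leg(q,148,135)))
    im=cv2.resize(f['pixels'][a:b,x:y,::-1],None,fx=k,fy=k,interpolation=cv2.INTER_CUBIC)
    for A,B in Ls:
        pa,pb=[tuple(int(v) for v in (proj(f,W(p,np.array(t)*mm))[0]-[x,a]+.5)*k) for t in(A,B)]
        cv2.line(im,pa,pb,(0,255,0),1)
    cv2.imwrite(f'pics/{out}.png',im)
if __name__=='__main__':
    overlay('w1',P,.34,(100,270,140,370),3.4,'ovw1')
E
python3 ov.py
```

```text
(no output)
```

View pics/ovw1.png

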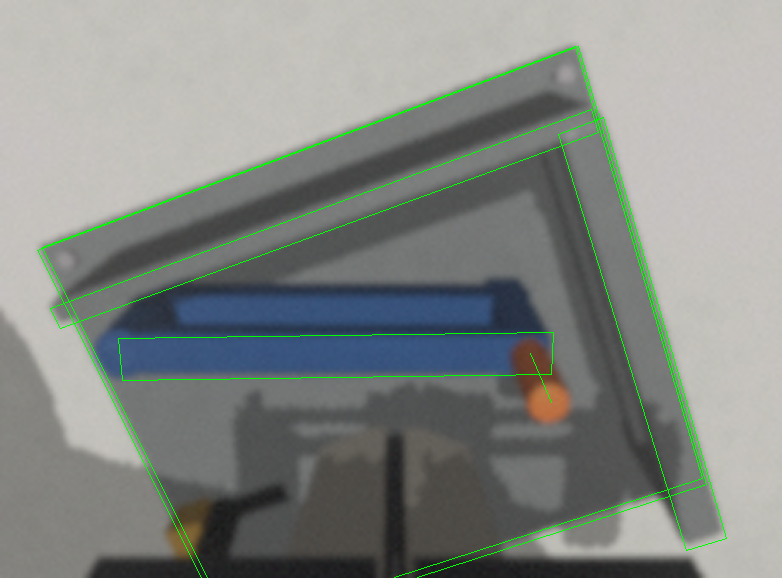

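```bash
python3 - <<'E'
from go import *
p,y=pushpose(.34,27); print(p,y); go(p,y)
E
```

```text
[0.55023941 0.15946071 0.108     ] 161.92123912695592
from [0.535  0.1049 0.2296] yaw 160.5 shift cm [ 0.4   5.66 12.15] roll -1.4 t 3.55 f [ 0.6 -0.8 -0.7]
```

Request:
carry_out(moves="1 0.4 5.7 5 -1.4;1 0.4 5.7 9 -1.4;1 0.4 5.7 12 -1.4;1 0.4 5.7 12.2 -1.4;1 0.4 5.7 12.2 -1.4;1 0.4 5.7 12.2 -1.4")

```text
time_s: 4.15
tcp_pos: [0.5513, 0.1588, 0.1094]
ee_rot: [[-0.95, 0.313, 0.003], [0.313, 0.95, -0.002], [-0.003, -0.001, -1.0]]
ft_force: [-0.6, 0.9, 0.3]
finger_gap: 0.006
```

```bash
python3 - <<'E'
from go import *
s=robot.get_state(); R=np.array(s['ee_rot']); 
y0=np.degrees(np.arctan2(R[1,0],R[0,0]))
go(*pushpose(.34,27))
# arc rows relative to now
for q in (.34,.45,.55,.65,.75,.85,.95,1.05,1.15,1.25,1.35):
    p,y=pushpose(q,14.5); d=R.T@(p-s['tcp_pos'])*100; print(q,d.round(2),'roll',round(-(y-y0),1))
E
```

```text
from [0.5513 0.1588 0.1094] yaw 161.8 shift cm [0.12 0.03 0.14] roll -0.1 t 4.15 f [-0.6  0.9  0.3]
0.34 [-1.13  0.03  0.14] roll -0.1
0.45 [-2.76  0.1   0.15] roll 6.2
0.55 [-4.25  0.01  0.15] roll 11.9
0.65 [-5.71 -0.22  0.16] roll 17.6
0.75 [-7.15 -0.6   0.16] roll 23.3
0.85 [-8.54 -1.13  0.17] roll 29.1
0.95 [-9.87 -1.79  0.17] roll 34.8
1.05 [-11.13  -2.58   0.18] roll 40.5
1.15 [-12.31  -3.49   0.18] roll 46.3
1.25 [-13.39  -4.51   0.19] roll 52.0
1.35 [-14.36  -5.64   0.19] roll 57.7
```

Request:
carry_out(moves="1 -0.6 0 0.1 0;1 -1.1 0 0.1 0;1 -1.7 0.1 0.1 2;1 -2.3 0.1 0.1 4;1 -2.8 0.1 0.1 6;1 -3.5 0 0.1 9;1 -4.2 0 0.1 12;1 -5 -0.1 0.1 15")

```text
time_s: 4.95
tcp_pos: [0.5988, 0.1422, 0.1085]
ee_rot: [[-0.834, 0.551, 0.002], [0.551, 0.834, -0.002], [-0.003, -0.0, -1.0]]
ft_force: [-2.5, 0.4, 2.3]
finger_gap: 0.007
```

```bash
cat > arc.py <<'E'
from go import *
import sys
s=robot.get_state(); R=np.array(s['ee_rot']); y0=np.degrees(np.arctan2(R[1,0],R[0,0]))
c,sn=np.cos(P[2]),np.sin(P[2]); d=s['tcp_pos'][:2]-P[:2]; v=np.array([c*d[0]+sn*d[1],-sn*d[0]+c*d[1]])*1000-[22,-85]
r=np.hypot(*v); q0=np.arctan2(*v)+np.arcsin(14.5/r) ; tr=np.sqrt(r*r-14.5**2)
f=np.array(s['ft_force']); td=np.array([np.cos(q0),-np.sin(q0)]); td=np.array([c*td[0]-sn*td[1],sn*td[0]+c*td[1]])
print('q now %.3f r %.1f yawerr'%(q0,tr),round(y0-(180+np.degrees(P[2]-q0)),1),'f',f.round(1),'ftan %.1f'%(f[:2]@td),'t',s['time_s'])
for q in map(float,sys.argv[1:]):
    p,y=pushpose(q,14.5); d=R.T@(p-s['tcp_pos'])*100; print(q,d.round(2),'roll',round(wr(-(y-y0)),1))
E
python3 arc.py .65 .7 .75 .8 .85 .9 .95 1. 1.05 1.1
```

```text
q now 0.603 r 148.0 yawerr -0.3 f [-2.5  0.4  2.3] ftan -2.3 t 4.95
0.65 [-0.69  0.06  0.05] roll 2.4
0.7 [-1.43  0.08  0.05] roll 5.2
0.75 [-2.18  0.07  0.05] roll 8.1
0.8 [-2.92  0.01  0.06] roll 11.0
0.85 [-3.66 -0.07  0.06] roll 13.8
0.9 [-4.39 -0.2   0.06] roll 16.7
0.95 [-5.12 -0.36  0.06] roll 19.6
1.0 [-5.83 -0.56  0.07] roll 22.4
1.05 [-6.54 -0.79  0.07] roll 25.3
1.1 [-7.23 -1.06  0.07] roll 28.2
```

Pushing as expected (~2.4 N hinge friction).

Request:
carry_out(moves="1 -0.7 0.1 0 2.4;1 -1.4 0.1 0 5.2;1 -2.2 0.1 0 8;1 -2.9 0 0 11;1 -3.7 -0.1 0 13.8;1 -4.4 -0.2 0 16.7;1 -5.1 -0.4 0 19.6;1 -5.8 -0.6 0 22.4")

```text
time_s: 5.75
tcp_pos: [0.6444, 0.1051, 0.1086]
ee_rot: [[-0.558, 0.83, 0.003], [0.83, 0.558, -0.001], [-0.003, 0.002, -1.0]]
ft_force: [-1.7, 1.9, -2.1]
finger_gap: 0.007
```

```bash
python3 arc.py 1.05 1.1 1.15 1.2 1.25 1.3 1.33 1.35
```

```text
q now 1.002 r 147.8 yawerr -0.1 f [-1.7  1.9 -2.1] ftan -2.5 t 5.75
1.05 [-0.72  0.07  0.06] roll 2.7
1.1 [-1.46  0.09  0.06] roll 5.5
1.15 [-2.2   0.07  0.07] roll 8.4
1.2 [-2.94  0.02  0.07] roll 11.3
1.25 [-3.68 -0.07  0.07] roll 14.1
1.3 [-4.41 -0.2   0.07] roll 17.0
1.33 [-4.85 -0.3   0.07] roll 18.7
1.35 [-5.14 -0.37  0.07] roll 19.9
```

Request:
carry_out(moves="1 -0.7 0.1 0.1 2.7;1 -1.4 0.1 0.1 5.5;1 -2.2 0.1 0.1 8.4;1 -2.9 0 0.1 11.3;1 -3.6 -0.1 0.1 14;1 -4.2 -0.2 0.1 16;1 -4.6 -0.2 0.1 18;1 -4.8 -0.3 0.1 18.7")

```text
time_s: 6.55
tcp_pos: [0.6691, 0.0632, 0.1078]
ee_rot: [[-0.26, 0.966, 0.003], [0.966, 0.26, -0.001], [-0.002, 0.003, -1.0]]
ft_force: [1.2, 3.2, -0.5]
finger_gap: 0.005
```

```bash
python3 arc.py 1.36 1.38 1.4 1.42 1.45 1.5; python3 - <<'E'
from h import *
f=snap('wrist','w2'); cv2.imwrite('pics/w2_z.png',cv2.resize(f['pixels'][:,:,::-1],None,fx=1.5,fy=1.5))
E
```

```text
q now 1.330 r 148.1 yawerr -0.1 f [ 1.2  3.2 -0.5] ftan -2.8 t 6.55
1.36 [-0.44  0.03 -0.02] roll 1.6
1.38 [-0.74  0.05 -0.02] roll 2.7
1.4 [-1.04  0.06 -0.02] roll 3.9
1.42 [-1.34  0.06 -0.02] roll 5.0
1.45 [-1.78  0.06 -0.02] roll 6.8
1.5 [-2.52  0.03 -0.01] roll 9.6
```

View pics/w2_z.png

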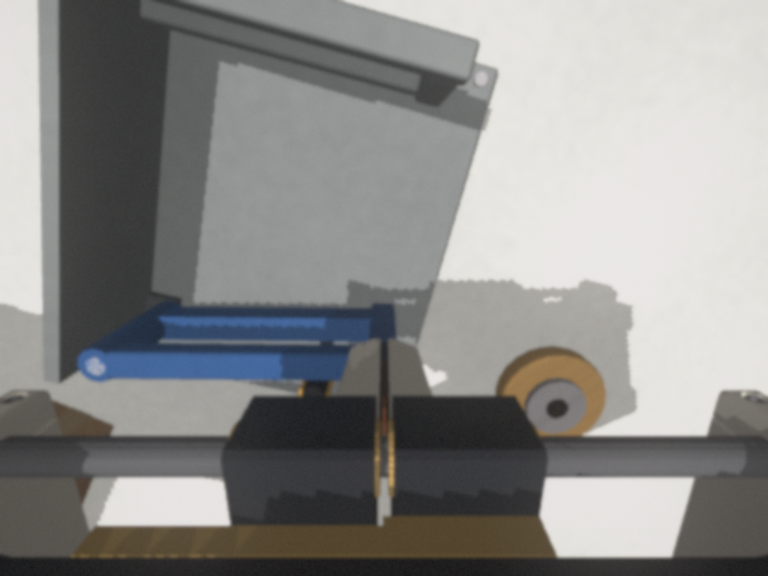

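Request:
carry_out(moves="1 -0.2 0 0 0.8;1 -0.4 0 0 1.6;1 -0.6 0 0 2.2;1 -0.7 0 0 2.7;1 -0.8 0 0 3.1;1 -0.9 0.1 0 3.5")

```text
time_s: 7.2
tcp_pos: [0.6718, 0.0543, 0.1077]
ee_rot: [[-0.2, 0.98, 0.002], [0.98, 0.2, -0.002], [-0.002, 0.002, -1.0]]
ft_force: [-3.7, 1.4, 0.9]
finger_gap: 0.009
```

```bash
python3 arc.py 1.42 1.45 1.5
```

```text
q now 1.392 r 147.7 yawerr -0.1 f [-3.7  1.4  0.9] ftan -2.1 t 7.2
1.42 [-0.41  0.06 -0.03] roll 1.5
1.45 [-0.85  0.09 -0.03] roll 3.2
1.5 [-1.6   0.1  -0.02] roll 6.1
```

Request:
carry_out(moves="1 -0.1 0 0 0.4;1 -0.2 0 0 0.8;1 -0.3 0 0 1.1;1 -0.4 0.1 0 1.5")

```text
time_s: 7.6
tcp_pos: [0.673, 0.0504, 0.1077]
ee_rot: [[-0.174, 0.985, 0.001], [0.985, 0.174, -0.002], [-0.002, 0.001, -1.0]]
ft_force: [-2.5, 3.1, 1.1]
finger_gap: 0.007
```

Request:
carry_out(moves="1 -0.1 0 0 0.4;1 -0.2 0 0 0.8;1 -0.3 0 0 1.1")

```text
time_s: 7.9
tcp_pos: [0.6737, 0.0474, 0.1077]
ee_rot: [[-0.155, 0.988, 0.001], [0.988, 0.155, -0.002], [-0.002, 0.001, -1.0]]
ft_force: [-0.2, 3.1, -0.1]
finger_gap: 0.007
```

Request:
carry_out(moves="1 -0.1 0 0 0.4;1 -0.2 0 0 0.8")

```text
time_s: 8.1
tcp_pos: [0.6742, 0.0454, 0.1077]
ee_rot: [[-0.14, 0.99, 0.002], [0.99, 0.14, -0.002], [-0.002, 0.001, -1.0]]
ft_force: [1.2, 2.1, 0.4]
finger_gap: 0.002
```

```bash
python3 arc.py 1.45 1.5
```

```text
q now 1.455 r 147.7 yawerr 0.0 f [1.2 2.1 0.4] ftan -1.9 t 8.1
1.45 [ 0.08  0.02 -0.03] roll -0.3
1.5 [-0.66  0.08 -0.03] roll 2.6
```

```bash
python3 - <<'E'
from go import *
im=[]
for t,(a,b,x,y) in {'scene0':(185,215,210,240),'side0':(165,195,235,265),'w2':(225,275,180,240)}.items():
    f=ld(t); im.append(cv2.resize(f['pixels'][a:b,x:y,::-1],(400,400),interpolation=cv2.INTER_CUBIC if t!='w2' else cv2.INTER_CUBIC))
cv2.imwrite('pics/stop.png',np.hstack(im)[:, :1200][:, ::1] if False else cv2.resize(np.hstack(im),(798,266)))
E
```

```text
(no output)
```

View pics/stop.png

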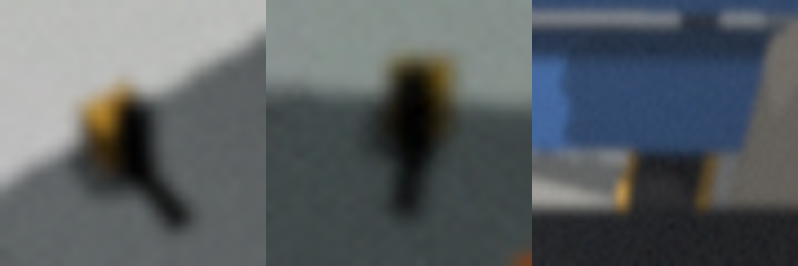

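```bash
python3 - <<'E'
from go import *
for f,uv in((sc,(225,196.8)),(si,(251.4,174.8))):
  for z in(.038,.044):
    t=ray(f,uv,z); c,s=np.cos(P[2]),np.sin(P[2]); d=t[:2]-P[:2]; l=np.array([c*d[0]+s*d[1],-s*d[0]+c*d[1]])*1000
    v=l-[22,-85]; r=np.hypot(*v); print(z,l.round(1),'contact q',(np.arctan2(*v)-np.arcsin(16/r)).round(3))
E
```

```text
0.038 [ 128.3 -108.7] contact q 1.642
0.044 [ 130.5 -104.7] contact q 1.605
0.038 [ 131.1 -105.9] contact q 1.616
0.044 [ 130.3 -100.3] contact q 1.564
```

Request:
carry_out(moves="1 -0.1 0 0 0.4;1 -0.2 0 0 0.8;1 -0.3 0 0 1.2;1 -0.4 0 0 1.6")

```text
time_s: 8.5
tcp_pos: [0.6749, 0.0414, 0.1077]
ee_rot: [[-0.112, 0.994, 0.002], [0.994, 0.112, -0.002], [-0.002, 0.002, -1.0]]
ft_force: [0.4, 3.4, -0.3]
finger_gap: 0.001
```

Request:
carry_out(moves="1 -0.1 0 0 0.4;1 -0.2 0 0 0.8;1 -0.3 0 0 1.2")

```text
time_s: 8.8
tcp_pos: [0.6754, 0.0383, 0.1078]
ee_rot: [[-0.091, 0.996, 0.002], [0.996, 0.091, -0.002], [-0.002, 0.002, -1.0]]
ft_force: [1.8, 2.2, -0.1]
finger_gap: 0.007
```

Request:
carry_out(moves="1 -0.1 0 0 0.4;1 -0.2 0 0 0.8")

```text
time_s: 9.0
tcp_pos: [0.6757, 0.0363, 0.1078]
ee_rot: [[-0.076, 0.997, 0.002], [0.997, 0.076, -0.002], [-0.002, 0.002, -1.0]]
ft_force: [1.2, 1.5, -1.4]
finger_gap: 0.001
```

```bash
python3 arc.py 1.55 1.6
```

```text
q now 1.518 r 147.3 yawerr -0.1 f [ 1.2  1.5 -1.4] ftan -1.4 t 9.0
1.55 [-0.48  0.11 -0.02] roll 1.8
1.6 [-1.22  0.14 -0.02] roll 4.6
```

Request:
carry_out(moves="1 -0.05 0 0 0.2;1 -0.1 0 0 0.4;1 -0.15 0 0 0.6;1 -0.2 0 0 0.8")

```text
time_s: 9.4
tcp_pos: [0.676, 0.0343, 0.1078]
ee_rot: [[-0.062, 0.998, 0.003], [0.998, 0.062, -0.002], [-0.002, 0.002, -1.0]]
ft_force: [2.5, 3.0, -1.0]
finger_gap: 0.008
```

Request:
carry_out(moves="1 -0.05 0 0 0.2;1 -0.1 0 0 0.4;1 -0.1 0 0 0.4")

```text
time_s: 9.7
tcp_pos: [0.6761, 0.0331, 0.1078]
ee_rot: [[-0.055, 0.998, 0.003], [0.998, 0.055, -0.002], [-0.002, 0.003, -1.0]]
ft_force: [2.0, 2.6, -1.4]
finger_gap: 0.008
```

Request:
carry_out(moves="1 -0.05 0 0 0.2;1 -0.1 0 0 0.4;1 -0.1 0 0 0.4")

```text
time_s: 10.0
tcp_pos: [0.6762, 0.032, 0.1078]
ee_rot: [[-0.047, 0.999, 0.003], [0.999, 0.047, -0.002], [-0.002, 0.003, -1.0]]
ft_force: [2.7, 1.8, -0.3]
finger_gap: 0.003
```

Request:
carry_out(moves="1 -0.05 0 0 0.2;1 -0.1 0 0 0.4;1 -0.1 0 0 0.4")

```text
time_s: 10.3
tcp_pos: [0.6763, 0.0309, 0.1079]
ee_rot: [[-0.04, 0.999, 0.003], [0.999, 0.04, -0.002], [-0.002, 0.003, -1.0]]
ft_force: [3.3, 2.1, -0.4]
finger_gap: 0.006
```

Request:
carry_out(moves="1 -0.05 0 0 0.2;1 -0.1 0 0 0.4;1 -0.1 0 0 0.4")

```text
time_s: 10.6
tcp_pos: [0.6764, 0.0297, 0.1079]
ee_rot: [[-0.033, 0.999, 0.003], [0.999, 0.033, -0.002], [-0.002, 0.003, -1.0]]
ft_force: [2.7, 1.7, -0.9]
finger_gap: 0.004
```

Request:
carry_out(moves="1 -0.05 0 0 0.2;1 -0.1 0 0 0.4;1 -0.1 0 0 0.4")

```text
time_s: 10.9
tcp_pos: [0.6765, 0.0287, 0.1079]
ee_rot: [[-0.026, 1.0, 0.003], [1.0, 0.026, -0.002], [-0.002, 0.003, -1.0]]
ft_force: [2.9, 2.9, -0.5]
finger_gap: 0.007
```

Request:
carry_out(moves="1 -0.05 0 0 0.2;1 -0.1 0 0 0.4;1 -0.1 0 0 0.4")

```text
time_s: 11.2
tcp_pos: [0.6766, 0.0275, 0.1079]
ee_rot: [[-0.018, 1.0, 0.003], [1.0, 0.018, -0.002], [-0.002, 0.003, -1.0]]
ft_force: [2.3, 2.7, -0.5]
finger_gap: 0.005
```

Request:
carry_out(moves="1 -0.05 0 0 0.2;1 -0.1 0 0 0.4;1 -0.1 0 0 0.4")

```text
time_s: 11.5
tcp_pos: [0.6767, 0.0263, 0.1079]
ee_rot: [[-0.011, 1.0, 0.003], [1.0, 0.011, -0.002], [-0.002, 0.003, -1.0]]
ft_force: [3.2, 1.5, -0.5]
finger_gap: 0.007
```

```bash
python3 arc.py 1.6
```

```text
q now 1.585 r 146.8 yawerr 0.1 f [ 3.2  1.5 -0.5] ftan -1.4 t 11.5
1.6 [-0.22  0.14 -0.  ] roll 0.9
```

Request:
carry_out(moves="1 -0.05 0 0 0.2;1 -0.1 0 0 0.4;1 -0.1 0 0 0.4")

```text
time_s: 11.8
tcp_pos: [0.6767, 0.0252, 0.1079]
ee_rot: [[-0.004, 1.0, 0.003], [1.0, 0.004, -0.002], [-0.002, 0.003, -1.0]]
ft_force: [2.2, 2.3, -0.4]
finger_gap: 0.006
```

Request:
carry_out(moves="1 -0.05 0 0 0.2;1 -0.1 0 0 0.4;1 -0.1 0 0 0.4")

```text
time_s: 12.1
tcp_pos: [0.6767, 0.0241, 0.1079]
ee_rot: [[0.004, 1.0, 0.003], [1.0, -0.004, -0.002], [-0.002, 0.003, -1.0]]
ft_force: [2.5, 2.3, -0.2]
finger_gap: 0.006
```

Request:
carry_out(moves="1 -0.05 0 0 0.2;1 -0.1 0 0 0.4;1 -0.1 0 0 0.4")

```text
time_s: 12.4
tcp_pos: [0.6767, 0.023, 0.108]
ee_rot: [[0.011, 1.0, 0.003], [1.0, -0.011, -0.002], [-0.002, 0.003, -1.0]]
ft_force: [1.8, 1.7, -0.8]
finger_gap: 0.005
```

Request:
carry_out(moves="1 -0.05 0 0 0.2;1 -0.1 0 0 0.4;1 -0.1 0 0 0.4")

```text
time_s: 12.7
tcp_pos: [0.6767, 0.0223, 0.108]
ee_rot: [[0.018, 1.0, 0.003], [1.0, -0.018, -0.002], [-0.002, 0.003, -1.0]]
ft_force: [3.0, 3.5, -0.1]
finger_gap: 0.004
```

Request:
carry_out(moves="1 -0.05 0 0 0;1 -0.05 0 0 0")

```text
time_s: 12.9
tcp_pos: [0.6767, 0.0223, 0.108]
ee_rot: [[0.017, 1.0, 0.003], [1.0, -0.017, -0.002], [-0.001, 0.003, -1.0]]
ft_force: [3.5, 4.1, -0.6]
finger_gap: 0.003
```

Request:
carry_out(moves="1 -0.05 0 0 0;1 -0.1 0 0 0;1 -0.1 0 0 0")

```text
time_s: 13.2
tcp_pos: [0.6767, 0.0222, 0.108]
ee_rot: [[0.017, 1.0, 0.004], [1.0, -0.017, -0.001], [-0.0, 0.004, -1.0]]
ft_force: [2.6, 5.5, -0.8]
finger_gap: 0.004
```

Request:
carry_out(moves="1 -0.1 0 0 0;1 -0.15 0 0 0;1 -0.2 0 0 0;1 -0.2 0 0 0")

```text
time_s: 13.6
tcp_pos: [0.6767, 0.0221, 0.1081]
ee_rot: [[0.015, 1.0, 0.004], [1.0, -0.015, 0.001], [0.002, 0.004, -1.0]]
ft_force: [2.5, 6.8, -1.8]
finger_gap: 0.005
```

Request:
carry_out(moves="1 -0.2 0 0 0;1 -0.3 0 0 0;1 -0.3 0 0 0;1 -0.3 0 0 0;1 -0.3 0 0 0")

```text
time_s: 14.1
tcp_pos: [0.6767, 0.022, 0.1081]
ee_rot: [[0.013, 1.0, 0.004], [1.0, -0.013, 0.004], [0.005, 0.004, -1.0]]
ft_force: [4.0, 9.5, -2.3]
finger_gap: 0.003
```

Request:
carry_out(moves="1 -0.3 0 0 0;1 -0.4 0 0 0;1 -0.4 0 0 0;1 -0.4 0 0 0")

```text
time_s: 14.5
tcp_pos: [0.6767, 0.022, 0.1082]
ee_rot: [[0.011, 1.0, 0.005], [1.0, -0.011, 0.009], [0.009, 0.005, -1.0]]
ft_force: [3.8, 12.2, -1.7]
finger_gap: 0.006
```

```bash
python3 arc.py 1.6; python3 - <<'E'
from h import *
f=snap('wrist','w3'); cv2.imwrite('pics/w3_z.png',cv2.resize(f['pixels'][:,:,::-1],None,fx=1.5,fy=1.5))
E
```

```text
q now 1.615 r 146.5 yawerr 0.5 f [ 3.8 12.2 -1.7] ftan -12.2 t 14.5
1.6 [0.22 0.13 0.02] roll -0.3
```

View pics/w3_z.png

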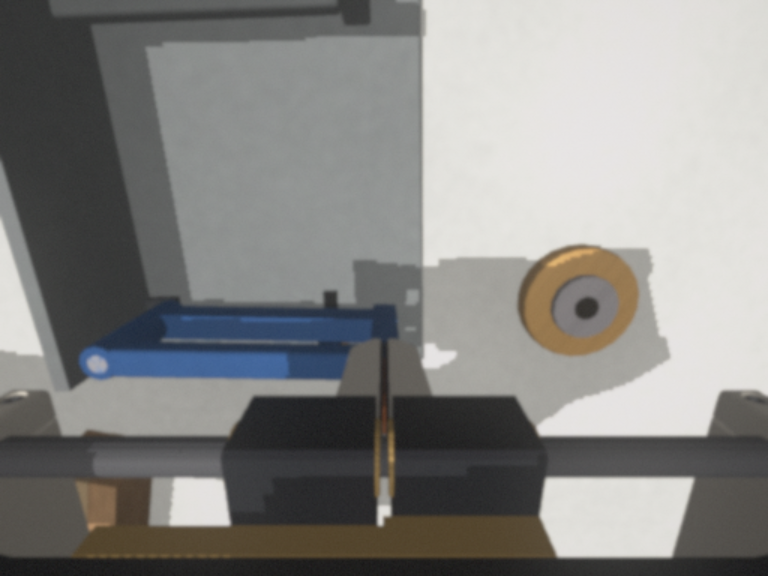

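Request:
carry_out(moves="1 0.4 0 0 0;1 1 0 0 0;1 2 0 0 0;1 2.5 0 -3 0;1 2.5 0 -7 0;1 2.5 0 -11 0;1 2.5 0 -13 0;1 2.5 0 -13 0")

```text
time_s: 15.35
tcp_pos: [0.6776, 0.0461, 0.242]
ee_rot: [[0.011, 1.0, 0.01], [1.0, -0.011, 0.008], [0.009, 0.01, -1.0]]
ft_force: [0.7, 0.9, -0.9]
finger_gap: 0.006
```

```bash
python3 - <<'E'
from go import *
go([.434,-.212,.22],76.5)
f=snap('wrist','w4'); cv2.imwrite('pics/w4_z.png',cv2.resize(f['pixels'][:,:,::-1],None,fx=1.5,fy=1.5))
E
```

```text
from [0.6776 0.0461 0.242 ] yaw 89.4 shift cm [-26.1  -24.08   1.74] roll 12.9 t 15.35 f [ 0.7  0.9 -0.9]
```

View pics/w4_z.png

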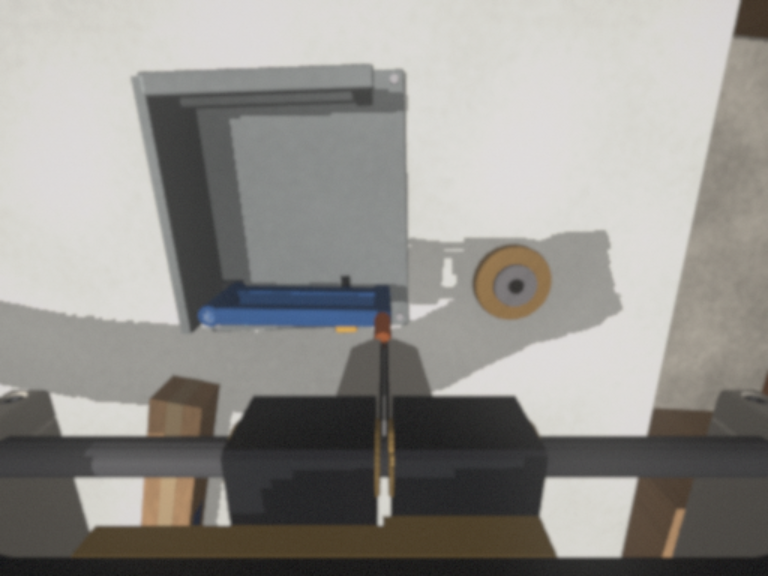

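```bash
python3 - <<'E'
from go import *
go([.418,-.280,.23],76.5)
E
```

```text
from [0.6766 0.0458 0.2398] yaw 89.4 shift cm [-32.88 -25.5    0.53] roll 12.9 t 15.4 f [-0.8  0.3  0.5]
```

Request:
carry_out(moves="-1 -32.9 -25.5 0.5 12.9;-1 -32.9 -25.5 0.5 12.9;-1 -32.9 -25.5 0.5 12.9;-1 -32.9 -25.5 0.5 12.9;-1 -32.9 -25.5 0.5 12.9;-1 -32.9 -25.5 0.5 12.9;-1 -32.9 -25.5 0.5 12.9;-1 -32.9 -25.5 0.5 12.9")

```text
time_s: 16.2
tcp_pos: [0.4256, -0.2686, 0.2293]
ee_rot: [[0.234, 0.972, 0.005], [0.972, -0.234, 0.009], [0.01, 0.002, -1.0]]
ft_force: [1.4, -1.1, 1.0]
finger_gap: 0.644
```

Request:
carry_out(moves="-1 0 0 0 0;-1 0 0 0 0")

```text
time_s: 16.4
tcp_pos: [0.4239, -0.2692, 0.2283]
ee_rot: [[0.237, 0.971, 0.002], [0.971, -0.237, 0.01], [0.01, -0.0, -1.0]]
ft_force: [1.3, 1.3, -0.3]
finger_gap: 0.814
```

```bash
python3 - <<'E'
from go import *
go([.418,-.280,.23],76.5)
f=snap('wrist','w5'); cv2.imwrite('pics/w5_z.png',cv2.resize(f['pixels'][:,:,::-1],None,fx=1.5,fy=1.5))
m=robot.masks_of('wrist','carton_center'); print([(a['score'],a['extent']) for a in m]); pickle.dump(m,open('m5.pkl','wb'))
E
```

```text
from [ 0.4239 -0.2692  0.2283] yaw 76.3 shift cm [-1.19 -0.32 -0.19] roll -0.2 t 16.4 f [ 1.3  1.3 -0.3]
[(0.66, [227.8, 25.5, 280.6, 224.7])]
```

View pics/w5_z.png

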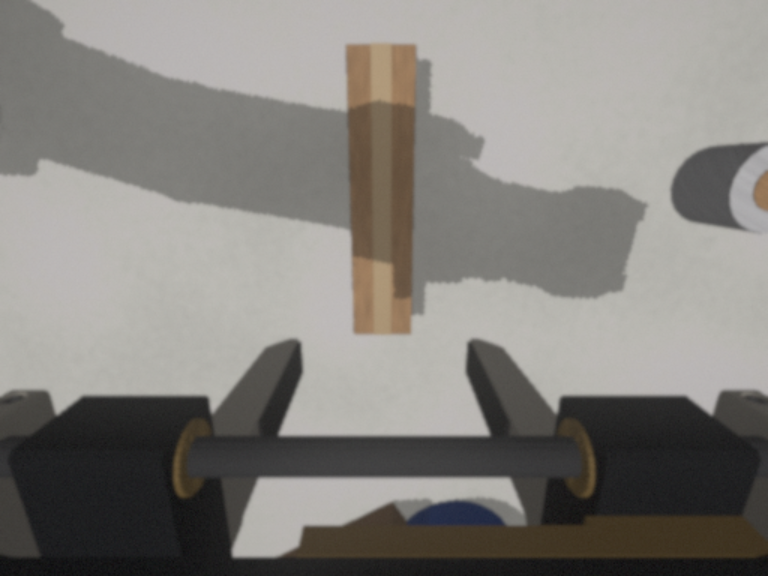

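```bash
python3 - <<'E'
from go import *
f=ld('w5'); c=[ray(f,np.array(u)/1.5-.17,.05)[:2] for u in((347,44),(416,44),(354,333),(411,333))]
c=np.array(c); print(c.round(4), 'w',np.linalg.norm(c[0]-c[1]),np.linalg.norm(c[2]-c[3]),'l',np.linalg.norm(c[0]-c[2]),np.linalg.norm(c[1]-c[3]))
d=c[:2].mean(0)-c[2:].mean(0); m=c.mean(0); y=np.degrees(np.arctan2(d[1],d[0])); print(m,y)
go([m[0],m[1],.08],y);go([m[0],m[1],.014],y)
E
```

```text
[[ 0.4372 -0.0932]
 [ 0.4885 -0.1056]
 [ 0.381  -0.3248]
 [ 0.4329 -0.3374]] w 0.05271221515025762 0.05348190820654639 l 0.23839558972860778 0.23836943434596541
[ 0.43490272 -0.21526003] 76.4395209575977
from [ 0.4261 -0.2675  0.2288] yaw 76.5 shift cm [ 5.12 -0.38 14.93] roll 0.1 t 16.5 f [-0.3 -0.6  0.2]
from [ 0.4261 -0.2675  0.2288] yaw 76.5 shift cm [ 5.05 -0.39 21.53] roll 0.1 t 16.5 f [-0.3 -0.6  0.2]
```

Request:
carry_out(moves="-1 5.1 -0.4 5 0;-1 5.1 -0.4 10 0;-1 5.1 -0.4 14.9 0;-1 5.1 -0.4 14.9 0;-1 5.1 -0.4 14.9 0")

```text
time_s: 17.0
tcp_pos: [0.4345, -0.2125, 0.0777]
ee_rot: [[0.229, 0.973, -0.0], [0.973, -0.229, 0.013], [0.012, -0.003, -1.0]]
ft_force: [-0.1, 0.9, 0.2]
finger_gap: 0.997
```

```bash
python3 - <<'E'
from go import *
go([.4349,-.2153,.014],76.4)
f=snap('wrist','w6'); cv2.imwrite('pics/w6_z.png',cv2.resize(f['pixels'][:,:,::-1],None,fx=1.5,fy=1.5))
E
```

```text
from [ 0.4345 -0.2125  0.0777] yaw 76.8 shift cm [-0.34  0.12  6.37] roll 0.4 t 17.0 f [-0.1  0.9  0.2]
```

View pics/w6_z.png

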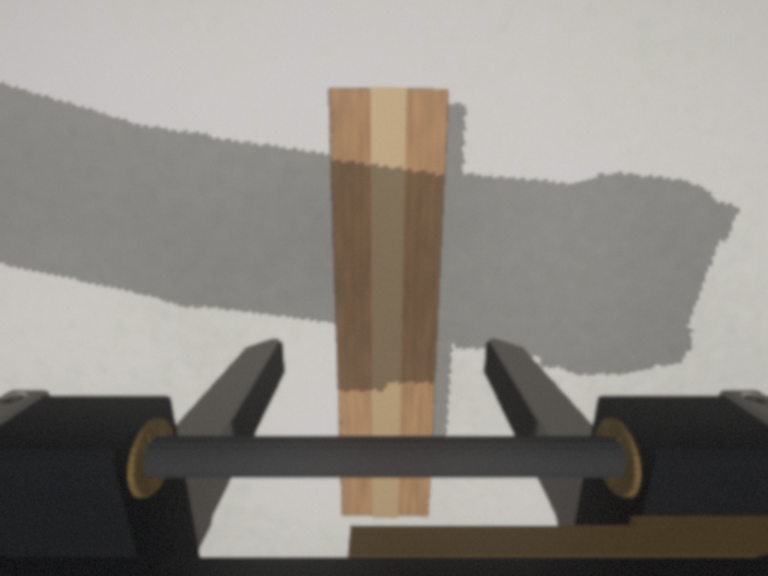

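Centred between the fingers (carton x 335–440, fingers 283 / 487). Descending.

Request:
carry_out(moves="-1 -0.3 0.1 2.5 0.4;-1 -0.3 0.1 4.5 0.4;-1 -0.3 0.1 6 0.4;-1 -0.3 0.1 6.2 0.4;-1 -0.3 0.1 6.2 0.4")

```text
time_s: 17.55
tcp_pos: [0.4363, -0.2157, 0.0181]
ee_rot: [[0.236, 0.972, 0.003], [0.972, -0.236, 0.011], [0.012, -0.0, -1.0]]
ft_force: [-0.9, 0.3, 0.5]
finger_gap: 0.997
```

Request:
carry_out(moves="1 0 0 0 0;1 0 0 0 0;1 0 0 0 0;1 0 0 0 0;1 0 0 0 0;1 0 0 0 0;1 0 0 0 0", grip_force=25)

```text
time_s: 18.25
tcp_pos: [0.4358, -0.2156, 0.0182]
ee_rot: [[0.236, 0.972, 0.002], [0.972, -0.236, 0.011], [0.011, -0.001, -1.0]]
ft_force: [-2.3, -0.5, 5.6]
finger_gap: 0.575
```

```bash
python3 - <<'E'
from go import *
go([.4349,-.2153,.014],76.4)
E
```

```text
from [ 0.4358 -0.2156  0.0182] yaw 76.4 shift cm [ 0.01 -0.09  0.42] roll -0.0 t 18.25 f [-2.3 -0.5  5.6]
```

Request:
carry_out(moves="1 0 0 -1 0;1 0 0 -4 0;1 0 0 -8 0;1 0 0 -12 0;1 0 0 -15 0;1 0 0 -16.5 0;1 0 0 -16.5 0;1 0 0 -16.5 0")

```text
time_s: 19.05
tcp_pos: [0.4351, -0.2175, 0.1831]
ee_rot: [[0.236, 0.972, 0.002], [0.972, -0.236, 0.011], [0.011, -0.001, -1.0]]
ft_force: [0.3, -0.4, -3.9]
finger_gap: 0.578
```

```bash
python3 - <<'E'
from go import *
s=robot.get_state(); print(s['torque'],s['finger_gap'])
p=st(87,5,.0); p[2]=.185; go(p,90+np.degrees(P[2]))
f=snap('wrist','w7'); cv2.imwrite('pics/w7_z.png',cv2.resize(f['pixels'][:,:,::-1],None,fx=1.5,fy=1.5))
f=snap('side','s7'); cv2.imwrite('pics/s7_z.png',cv2.resize(f['pixels'][60:290,180:450,::-1],None,fx=2.5,fy=2.5))
E
```

```text
[-0.08662929 -0.08420292  0.01444229] 0.5775074211582589
from [ 0.4351 -0.2175  0.1831] yaw 76.3 shift cm [34.77  7.78  0.2 ] roll -15.1 t 19.05 f [ 0.3 -0.4 -3.9]
```

View pics/w7_z.png

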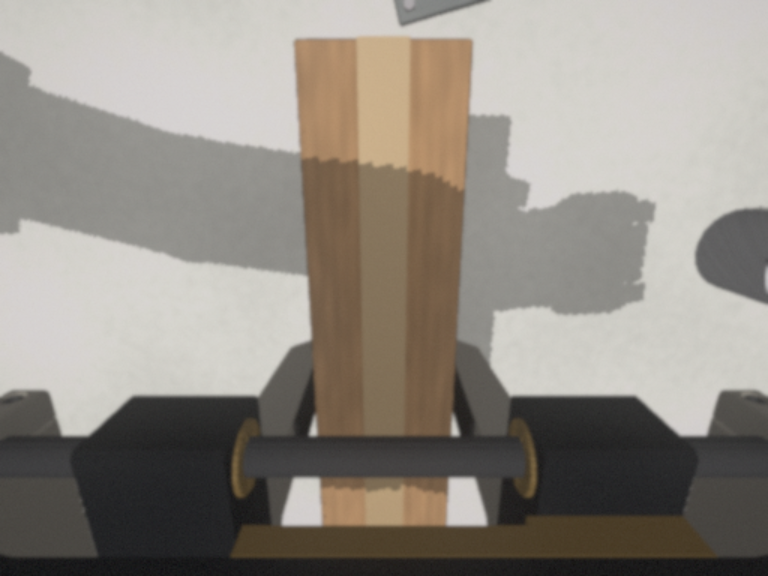

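View pics/s7_z.png

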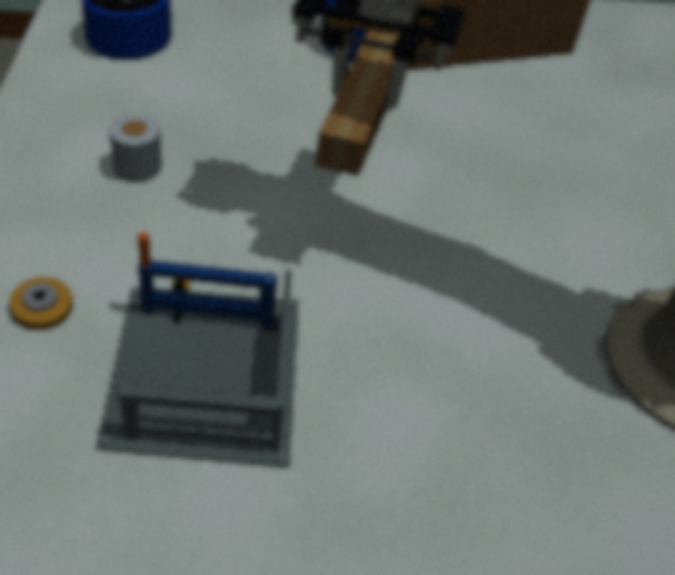

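Request:
carry_out(moves="1 4 0.9 -1 -2;1 8 1.8 -1 -4;1 12 2.7 -1 -6;1 16 3.6 -1 -8;1 20 4.5 -1 -10;1 24 5.4 -1 -12;1 28 6.3 -1 -14;1 31 7 -1 -15")

```text
time_s: 19.95
tcp_pos: [0.576, 0.0704, 0.194]
ee_rot: [[-0.027, 1.0, -0.002], [1.0, 0.027, 0.013], [0.013, -0.002, -1.0]]
ft_force: [-0.2, 0.2, -3.7]
finger_gap: 0.579
```

```bash
python3 - <<'E'
from go import *
p=st(87,4.5,.0); p[2]=.185; go(p,90+np.degrees(P[2]))
E
```

```text
from [0.576  0.0704 0.194 ] yaw 91.6 shift cm [3.05 1.76 0.93] roll 0.2 t 19.95 f [-0.2  0.2 -3.7]
```

Request:
carry_out(moves="1 1.5 0.9 0 0.2;1 2.8 1.7 0.3 0.2;1 3.1 1.8 1 0.2;1 3.1 1.8 1.5 0.2;1 3.1 1.8 2 0.2;1 3.1 1.8 2 0.2;1 3.1 1.8 2 0.2")

```text
time_s: 20.65
tcp_pos: [0.5929, 0.1011, 0.1743]
ee_rot: [[-0.023, 1.0, -0.003], [1.0, 0.023, 0.012], [0.013, -0.002, -1.0]]
ft_force: [0.6, 0.9, -3.6]
finger_gap: 0.579
```

```bash
python3 - <<'E'
from go import *
p=st(87,4.5,.0); p[2]=.108; go(p,90+np.degrees(P[2]))
f=snap('wrist','w8'); cv2.imwrite('pics/w8_z.png',cv2.resize(f['pixels'][:,:,::-1],None,fx=1.5,fy=1.5))
f=snap('scene','s8'); cv2.imwrite('pics/s8_z.png',cv2.resize(f['pixels'][110:290,170:360,::-1],None,fx=3.3,fy=3.3))
f=snap('side','si8'); cv2.imwrite('pics/si8_z.png',cv2.resize(f['pixels'][90:270,180:370,::-1],None,fx=3.3,fy=3.3))
E
```

```text
from [0.5929 0.1011 0.1743] yaw 91.3 shift cm [-0.05  0.    6.63] roll -0.1 t 20.65 f [ 0.6  0.9 -3.6]
```

View pics/w8_z.png

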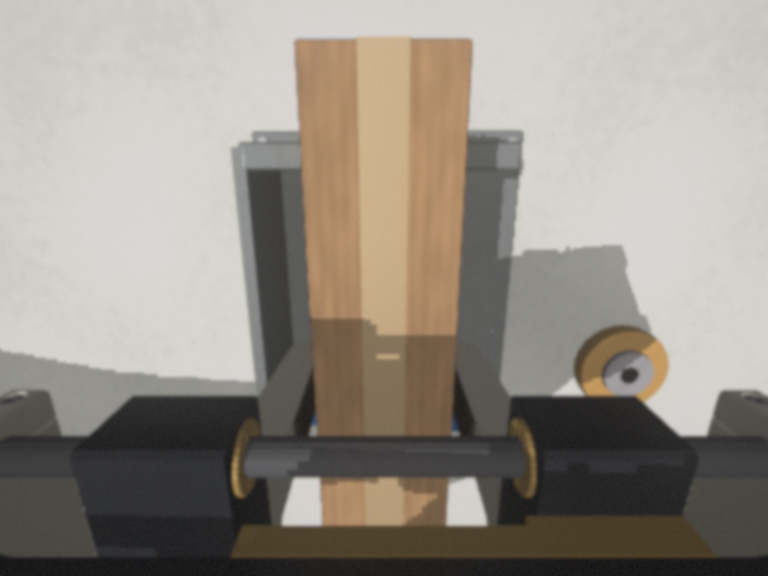

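View pics/s8_z.png

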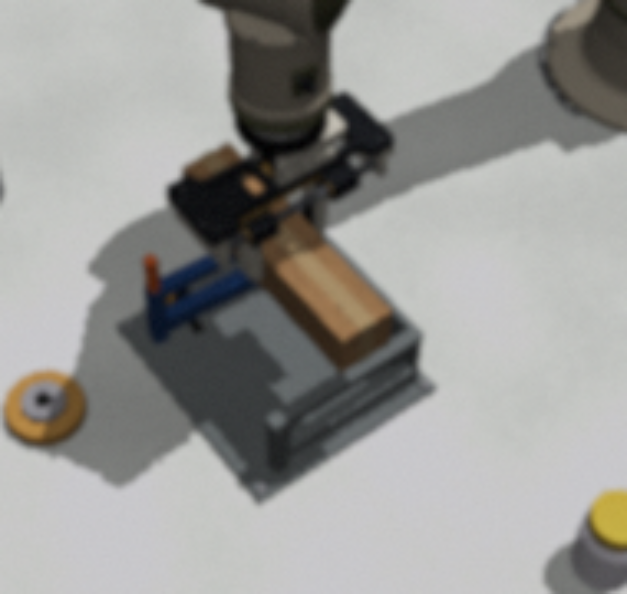

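View pics/si8_z.png

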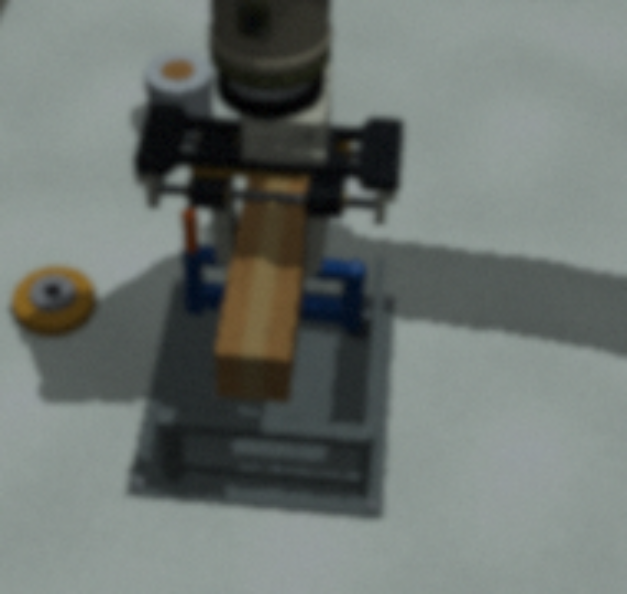

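Request:
carry_out(moves="1 0 0 1.5 0;1 0 0 3 0;1 0 0 4.3 0;1 0 0 5.2 0;1 0 0 5.6 0;1 0 0 5.6 0;1 0 0 5.6 0")

```text
time_s: 21.5
tcp_pos: [0.5935, 0.1025, 0.1191]
ee_rot: [[-0.023, 1.0, -0.001], [1.0, 0.023, 0.013], [0.013, -0.001, -1.0]]
ft_force: [0.5, 0.2, -3.9]
finger_gap: 0.58
```

```bash
python3 - <<'E'
from go import *
p=st(87,4.5,.0); p[2]=.108; go(p,90+np.degrees(P[2]))
E
```

```text
from [0.5935 0.1025 0.1191] yaw 91.3 shift cm [-0.12 -0.07  1.1 ] roll -0.1 t 21.5 f [ 0.5  0.2 -3.9]
```

Request:
carry_out(moves="1 -0.1 -0.1 0.2 0;1 -0.1 -0.1 0.4 0;1 -0.1 -0.1 0.6 0;1 -0.1 -0.1 0.7 0;1 -0.1 -0.1 0.7 0")

```text
time_s: 22.0
tcp_pos: [0.5924, 0.1017, 0.1119]
ee_rot: [[-0.023, 1.0, -0.002], [1.0, 0.023, 0.013], [0.013, -0.001, -1.0]]
ft_force: [0.2, -0.2, -3.2]
finger_gap: 0.581
```

Request:
carry_out(moves="1 0 0 0.1 0;1 0 0 0.15 0")

```text
time_s: 22.2
tcp_pos: [0.5924, 0.1017, 0.1103]
ee_rot: [[-0.023, 1.0, -0.002], [1.0, 0.023, 0.013], [0.013, -0.001, -1.0]]
ft_force: [-0.4, 0.2, -4.2]
finger_gap: 0.58
```

Request:
carry_out(moves="1 0 0 0.1 0;1 0 0 0.1 0")

```text
time_s: 22.4
tcp_pos: [0.5923, 0.1017, 0.1092]
ee_rot: [[-0.023, 1.0, -0.002], [1.0, 0.023, 0.013], [0.013, -0.001, -1.0]]
ft_force: [-0.5, -0.5, -3.9]
finger_gap: 0.578
```

Request:
carry_out(moves="1 0 0 0.1 0;1 0 0 0.1 0")

```text
time_s: 22.6
tcp_pos: [0.5924, 0.1017, 0.1083]
ee_rot: [[-0.023, 1.0, -0.001], [1.0, 0.023, 0.013], [0.013, -0.001, -1.0]]
ft_force: [0.2, 0.2, -2.5]
finger_gap: 0.583
```

Request:
carry_out(moves="1 0 0 0.1 0;1 0 0 0.1 0")

```text
time_s: 22.8
tcp_pos: [0.5925, 0.1017, 0.1082]
ee_rot: [[-0.023, 1.0, -0.001], [1.0, 0.023, 0.013], [0.013, -0.001, -1.0]]
ft_force: [-2.1, -1.1, 8.4]
finger_gap: 0.579
```

Request:
carry_out(moves="1 0 0 0.1 0;1 0 0 0.1 0")

```text
time_s: 23.0
tcp_pos: [0.5924, 0.1017, 0.1082]
ee_rot: [[-0.023, 1.0, -0.001], [1.0, 0.023, 0.012], [0.012, -0.0, -1.0]]
ft_force: [-2.1, -1.6, 8.8]
finger_gap: 0.577
```

Request:
carry_out(moves="-0.2 0 0 0 0;-0.2 0 0 0 0;-0.4 0 0 0 0;-0.6 0 0 0 0;-0.8 0 0 0 0;-1 0 0 0 0;-1 0 0 0 0")

```text
time_s: 23.7
tcp_pos: [0.5925, 0.1017, 0.1082]
ee_rot: [[-0.023, 1.0, -0.0], [1.0, 0.023, 0.012], [0.012, -0.0, -1.0]]
ft_force: [0.6, -0.5, 0.4]
finger_gap: 0.97
```

```bash
python3 - <<'E'
from go import *
f=snap('wrist','w9'); cv2.imwrite('pics/w9_z.png',cv2.resize(f['pixels'][:,:,::-1],None,fx=1.5,fy=1.5))
E
```

```text
(no output)
```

View pics/w9_z.png

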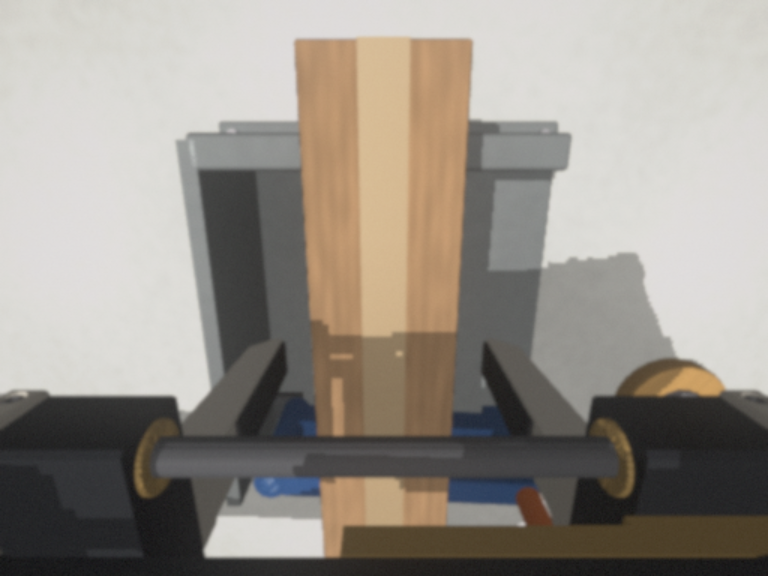

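Request:
carry_out(moves="-1 0 0 -1 0;-1 0 0 -3 0;-1 0 0 -6 0;-1 0 0 -10 0;-1 0 0 -14 0;-1 0 0 -17 0;-1 0 0 -17 0;-1 0 0 -17 0")

```text
time_s: 24.55
tcp_pos: [0.5925, 0.0995, 0.2792]
ee_rot: [[-0.023, 1.0, 0.001], [1.0, 0.023, 0.012], [0.012, 0.001, -1.0]]
ft_force: [-0.6, 0.4, -0.9]
finger_gap: 1.002
```

Request:
carry_out(moves="-1 -5 0 0 0;-1 -10 0 0 0;-1 -14 0 0 0;-1 -14 0 0 0;-1 -14 0 0 0")

```text
time_s: 25.05
tcp_pos: [0.595, -0.0413, 0.2762]
ee_rot: [[-0.021, 1.0, -0.001], [1.0, 0.021, 0.013], [0.013, -0.001, -1.0]]
ft_force: [0.0, 0.2, 1.0]
finger_gap: 1.0
```

```bash
python3 - <<'E'
from go import *
from ov import overlay
f=snap('wrist','w10'); snap('scene','sc10'); snap('side','si10')
overlay('w10',P,1.615,(0,384,0,512),1.5,'ovw10')
overlay('sc10',P,1.615,(110,290,170,360),3.3,'ovsc10')
overlay('si10',P,1.615,(90,270,180,370),3.3,'ovsi10')
print(robot.get_state()['time_s'])
E
```

```text
25.2
```

View pics/ovw10.png

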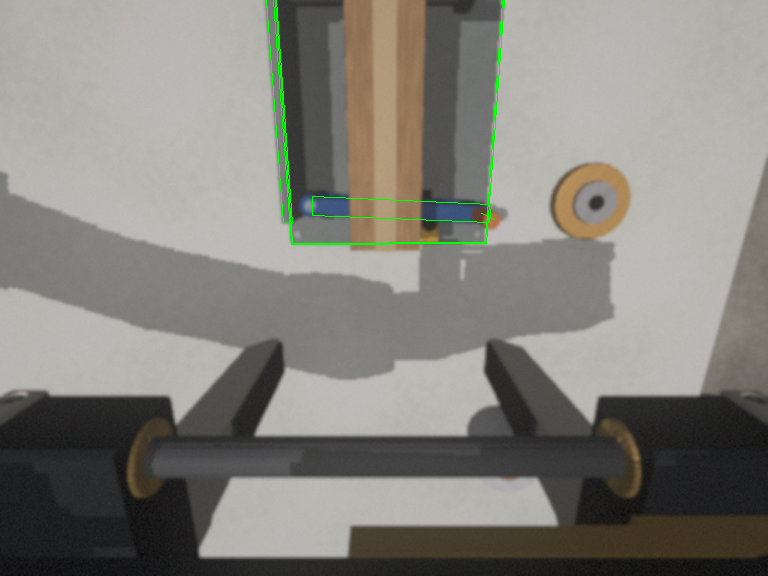

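View pics/ovsc10.png

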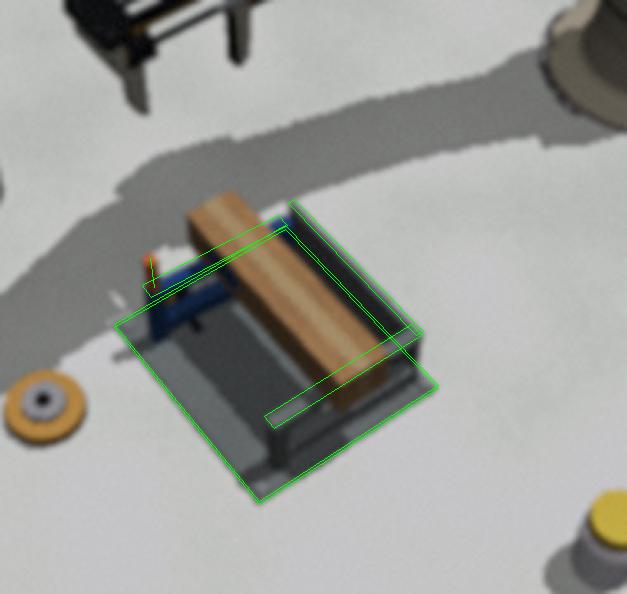

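View pics/ovsi10.png

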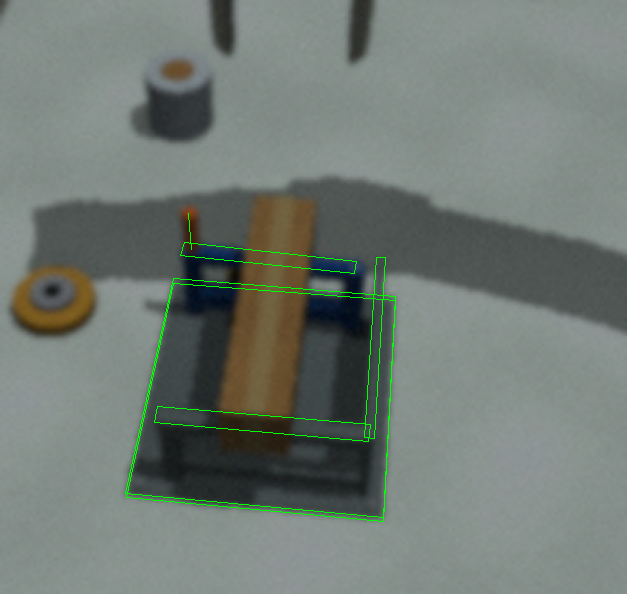

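```bash
python3 - <<'E'
from go import *
import cart
from scipy.optimize import minimize
def loc(t):
    c,s=np.cos(P[2]),np.sin(P[2]); d=t[:2]-P[:2]; return np.array([c*d[0]+s*d[1],-s*d[0]+c*d[1]])*1000
f=ld('w10')
for u in((350,250),(420,250),(344,1),(426,1)): print(u,loc(ray(f,np.array(u)/1.5-.17,.14)).round(1))
print('backplate end',loc(ray(f,np.array((287,223))/1.5-.17,.09)).round(1))
a=ld('sc10');b=ld('si10')
robot.grab_frame('scene');m1=robot.masks_of('scene','carton_center')[0]; robot.grab_frame('side');m2=robot.masks_of('side','carton_center')[0]
print(m1['score'],m1['extent'],m2['score'],m2['extent'])
cart.B[:,2]+=.09
def cost(p): return np.abs(cart.rend(a,p)-m1['region']).sum()+np.abs(cart.rend(b,p)-m2['region']).sum()
x0=[*st(87,4.5,0)[:2],P[2]]
r=minimize(cost,x0,method='Nelder-Mead',options=dict(initial_simplex=[x0,[x0[0]+.01,x0[1],x0[2]],[x0[0],x0[1]+.01,x0[2]],[x0[0],x0[1],x0[2]+.1]]))
print(loc(np.array(r.x)).round(1),np.degrees(r.x[2]-P[2]).round(2),r.fun,cost(x0),r.x)
for n,h in(('roll',70),('wheel',24),('jar',90)):
    for c,ff in(('scene',a),('side',b)):
        m=robot.masks_of(c,n)
        if m: v,u=np.nonzero(m[0]['region']); print(n,c,ray(ff,(u.mean(),v.mean()),h/2000).round(3))
print(robot.get_state()['time_s'])
E
```

```text
(350, 250) [  58.9 -114.7]
(420, 250) [ 113.  -114.9]
(344, 1) [59.4 50.1]
(426, 1) [113.  50.]
backplate end [  -0.6 -100. ]
0.76 [227.5, 167.0, 289.5, 234.1] 0.71 [243.6, 145.4, 276.2, 228.5]
[86.1  4.8] 0.17 136.1137254901961 167.5921568627451 [0.59189941 0.10170539 0.02749641]
roll scene [ 0.743 -0.277  0.035]
roll side [ 0.741 -0.28   0.035]
wheel scene [0.813 0.017 0.012]
wheel side [0.812 0.016 0.012]
jar scene [0.48  0.443 0.045]
jar side [0.479 0.439 0.045]
25.7
```

```bash
python3 - <<'E'
from go import *
out=[]
for t,u0 in(('w4',(383,328)),('w10',(488,218))):
    f=ld(t); hsv=cv2.cvtColor(f['pixels'],cv2.COLOR_RGB2HSV); m=((hsv[...,0]<10)&(hsv[...,1]>130)).astype(np.uint8)
    v,u=np.nonzero(m); k=np.hypot(u-u0[0]/1.5,v-u0[1]/1.5)<14
    g=np.array([u[k].mean(),v[k].mean()]); t3=ray(f,g,.115)
    c,s=np.cos(P[2]),np.sin(P[2]); d=t3[:2]-P[:2]; l=np.array([c*d[0]+s*d[1],-s*d[0]+c*d[1]])*1000-[22,-85]
    print(t,k.sum(),g.round(1),np.arctan2(*l).round(3),np.hypot(*l).round(1))
    x,y=(int(q/1.5) for q in u0); out.append(cv2.resize(f['pixels'][y-35:y+25,x-70:x+20,::-1],(540,360),interpolation=cv2.INTER_CUBIC))
cv2.imwrite('pics/cmp.png',cv2.resize(np.hstack(out),(800,267)))
E
```

```text
w4 58 [255.  216.9] 1.598 147.0
w10 20 [319. 143.] 1.611 140.5
```

View pics/cmp.png

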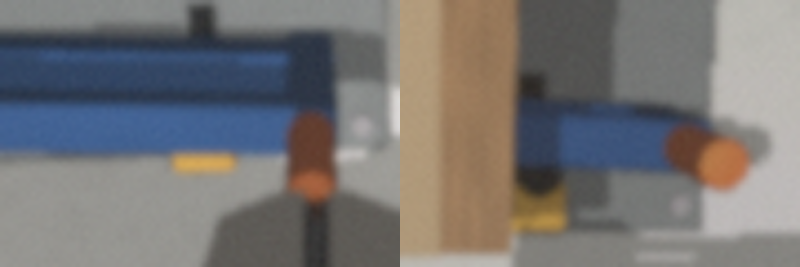

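```bash
python3 -c "
from plant import robot
print(robot.finish_job(), robot.get_state()['time_s'])"
```

```text
the job is handed in; nothing more can be done
the job is handed in; nothing more can be done
```

The job is done and handed in at about 26 s of the 69 s allowed.

**Prop leg:** I pushed it out by the orange post with the shut fingers and crept the last part at about 1 mm per call. It met the stop at a leg angle of about 1.615 rad. I then raised the force to 12.2 N at the post, held it, and backed off. Nowhere along the push did the readings show more than that.

**Carton:** I gripped it across the middle at 25 N and kept it top up. It is lying across the fixed arm and the leg, let go, with the gripper well clear.

**Last checks:**
- **Carton position:** a fit to the two fixed cameras puts its centre at x 86, y 5 mm on the stand, where x 87, y 5 mm was wanted. It is within about 0.2° of square.
- **Leg against the stop:** it read 1.598 rad after I backed off and 1.611 rad at the end, against 1.615 rad at contact. Those differences are within my measuring error, and the picture shows the leg beside the stop. I did not press it again after placing the carton.
- **Other goods:** the roll, wheel and jar moved by no more than a few millimetres, which is camera noise.

**Two things that were off:**
- **Tool tilt:** pressing on the stop left the tool about 0.7° tilted, so the carton was set down by its leg-side end first. It then settled without any visible shift.
- **Wheel misread:** one early network report for the wheel, from the side camera, gave a wrong position near the jar. The later readings agreed with each other.

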